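# Sort connecting rods by length onto the two sloping stands

## Robot

A 6-joint arm with a two-finger parallel gripper is mounted at the origin on the work surface. World frame = base frame: x ahead of the robot, y to its left, z up, the work surface at z = 0. Lengths are in m, angles in rad, forces in N, time in s.
With the tool pointing down it reaches from about 0.25 to 0.725 m from the base axis. Payload 4 kg.
Tool frame: the origin (TCP) lies midway between the tips of the shut fingers; the grasp point (between the pads) lies 19 mm behind it; z points along the fingers, y is the direction in which the jaws open and shut (so a half turn about z gives the same grasp; the last joint's range is limited). The gripper opens to 85 mm and grips with 20 to 120 N. Pads are 22 mm wide; open, the fingers measure 114 mm over their backs; the gripper's body (76 mm by 85 mm) begins 54 mm behind the grasp point. The pads swing forward as they close: fully open they stand 13 mm farther back than shut.
Start: joints at [1.146, 0.241, 0.005, 1.335, 0, 1.571], TCP at [0.206, 0.456, 0.231] pointing down, gripper open.
Joint ranges: [-2.72, 2.72], [-1.05, 1.87], [-1.09, 1.28], [-1.99, 2.15], [-1.42, 1.44], [-3.14, 3.14]. Speed limits (rad/s): [2.79, 2.79, 3.14, 3.14, 3.14, 3.14].

## Interface

Orientations are given as a unit quaternion [x, y, z, w].
In Python, from workcell import get_obs, camera, camera_model, job_done, masks_of gives the robot as it stands.
- The arm moves only by the tool jog_arm, never from a script. Its argument "deltas" is a list that holds one entry, the list of rows, each a list of 7 numbers: the shift along the tool's x, y, z in mm, then the turn, a rotation vector about the tool's x, y, z in degrees, then the finger opening in mm, from 0 to 85.4. A call has 1 to 5 rows; each row shifts and turns the pose as measured when the row begins, along the tool's axes as they then stand; what a row does not reach is not made up. A row lasts 1/10 s, in which the tool goes at most 50 mm and 8.59 degrees, less where a joint would pass 70% of its speed; a pose out of reach is approached as far as the arm can. A call with a gripper value outside its range is refused whole. The fingers move at their own pace and stop on an object; the grip force is fixed at half the most. Time passes only in rows, so rows that do not move let the fingers close. It gives the time, the measured TCP pose, the force and the opening at its end, in the units of the state.
- get_obs(): the state, without advancing time (a new reading comes with each control period).
- camera(name): name is "scene" or "top"; returns the picture (420x560x3 uint8, red, green, blue); there is no depth.
- camera_model(name): a dict with "fovy" (degrees; the focal length in pixels is half the picture's height over the tangent of half this angle, whatever the lens; pixels are square), "cx", "cy" (the principal point, pixels), "pose" (4x4, takes a point from camera to world coordinates). Camera axes: x right, y down, z forward; pixel columns grow to the right and rows downward; lengths in m; the calibration is good to about 2 mm. A picture is of the moment at which its call begins. camera_model takes no time and is no camera call.
- job_done(): hands the job in, once; it reports no verdict.
Trained networks look in the newest picture that a camera, given by its name, has taken for a name from the list of things; names that differ only in an ending like _2 or _b are one class to them, and where a whole thing is asked for, a point or a joint stands for the part that bears it (a point fixed in the world has none). Each returns a list of dicts, best first, with "conf" (0 to 1); they miss things now and then, are a little off and sometimes report something else, mostly with a low value. They report only what shows in the picture. A call takes as long as a camera call. They do not tell look-alikes from the thing itself.
- masks_of(target, camera): "pixels" (420x560 bool, what is visible of it) and "at" ([column, row] in pixels, amid what is visible of it).
The state is a dict: "clock": time; "joint_pos": joint angles; "joint_vel": joint speeds; "tau": joint torques, N m; "eef_pos": TCP position; "tool_rot": TCP orientation; "ft_force": force on the tool from outside, world axes, zero at the start; "ft_torque": the same for the moment, N m; "grip_width": finger opening in m.
Only numpy, scipy, OpenCV 4.12 (cv2) and the standard library are available. Lean on these libraries where they do the work, as an engineer would, in place of code of your own. Each camera call takes 0.05 s, during which the arm holds its last target. There are 200 camera calls.

## Task

Sort the three loose connecting rods by length onto the two sloping stands so that each stand holds a full row of two: the two long ones one to each lane of the green stand, and the short one in the free lane of the blue stand. Lay each one flat on the slope with its big end down, slide it under the keeper plate until it is fully home against the stop at the foot of its lane, and let go of it there; do not drop the rods. Leave the rod already on the blue stand and everything else on the bench where it is.

Things in the scene. Friction and masses are not known exactly. Their poses are not given: they have to be found in the camera images.
- long_a: aluminium connecting rod, 170 mm long: round big end 48 across, small end 32 across, both 22 thick; shank 18 wide, 14 thick, its underside 4 above that of the ends. Origin on the underside plane, under the shank; x along the rod to the small end (tip at +88; big end's tip at -82), z up out of its upper face. About 300 g. To be sorted.
- long_b: aluminium connecting rod, 170 mm long: round big end 48 across, small end 32 across, both 22 thick; shank 18 wide, 14 thick, its underside 4 above that of the ends. Origin on the underside plane, under the shank; x along the rod to the small end (tip at +88; big end's tip at -82), z up out of its upper face. About 300 g. To be sorted.
- short_a: aluminium connecting rod, 140 mm long: round big end 48 across, small end 32 across, both 22 thick; shank 18 wide, 14 thick, its underside 4 above that of the ends. Origin on the underside plane, under the shank; x along the rod to the small end (tip at +73; big end's tip at -67), z up out of its upper face. About 250 g. To be sorted.
- short_b: aluminium connecting rod, 140 mm long: round big end 48 across, small end 32 across, both 22 thick; shank 18 wide, 14 thick, its underside 4 above that of the ends. Origin on the underside plane, under the shank; x along the rod to the small end (tip at +73; big end's tip at -67), z up out of its upper face. About 250 g. Already home in the left lane of the blue stand; leave it there.
- rack_long_board: black sloping board of the fixed green stand for long rods: 142 mm wide, 27 degrees, two lanes 216 long from the stop at the foot (near the robot) to a fence at the head (14 high, 147 above the bench). A keeper plate roofs the lowest 22 mm of the lanes, 24 to 29 above the rubber. Origin on the rubber at the stop, between lanes; x up the slope, y left, z square to it
- rack_short_board: black sloping board of the fixed blue stand for short rods: 142 mm wide, 27 degrees, two lanes 186 long from the stop at the foot (near the robot) to a fence at the head (14 high, 133 above the bench). A keeper plate roofs the lowest 22 mm of the lanes, 24 to 29 above the rubber. Origin on the rubber at the stop, between lanes; x up the slope, y left, z square to it
- rack_long_lane0 (a point): left (+y) lane of the green stand: point on the rubber at the stop's uphill face, under the keeper, mid-lane; axes as the board. White guide blocks 14 high, 40 long, 54 apart flank the lane's foot (big end 48 wide, 22 thick). A long rod with its big end on the stop has its origin at x = +82 mm, y = z = 0, its x along this x
- rack_long_lane1 (a point): right (-y) lane of the green stand: point on the rubber at the stop's uphill face, under the keeper, mid-lane; axes as the board. White guide blocks 14 high, 40 long, 54 apart flank the lane's foot (big end 48 wide, 22 thick). A long rod with its big end on the stop has its origin at x = +82 mm, y = z = 0, its x along this x
- rack_short_lane0 (a point): left (+y) lane of the blue stand (occupied by short_b): point on the rubber at the stop's uphill face, under the keeper, mid-lane; axes as the board. White guide blocks 14 high, 40 long, 54 apart flank the lane's foot (big end 48 wide, 22 thick). A short rod with its big end on the stop has its origin at x = +67 mm, y = z = 0, its x along this x
- rack_short_lane1 (a point): right (-y) lane of the blue stand (free): point on the rubber at the stop's uphill face, under the keeper, mid-lane; axes as the board. White guide blocks 14 high, 40 long, 54 apart flank the lane's foot (big end 48 wide, 22 thick). A short rod with its big end on the stop has its origin at x = +67 mm, y = z = 0, its x along this x
- piston: bare aluminium piston standing upright, 60 across, 60 tall; origin under its centre (mm). Bystander.
- bearing: dark steel bearing ring lying flat, 72 across, 22 tall; origin under its centre (mm). Bystander.
- jar: white jar with yellow label and red cap, 70 across, 80 tall; origin under its centre (mm). Bystander.
- wrench: steel wrench lying flat, 190 long; origin under its middle, length along its x (mm). Bystander.
- screwdriver: screwdriver lying flat, 200 long; origin under its middle, length along its x (mm). Bystander.
- oil: yellow plastic oil bottle with black cap, 64 across, 190 tall; origin under its centre (mm). Bystander.
Mind the look-alikes: they are no part of the job. Leave any turquoise look-alike of the short_b alone.

How it is judged:
By the outcome, as a careful person would: the job done as asked, in the order asked, and still so for the second after the job is handed in, with the robot touching nothing.
It also fails if it takes over 72 s, if anything falls off the work surface, if the arm or the gripper's body presses on something with over 40 N, if the wrist force passes 120 N, or if a joint passes its speed limit or range.

## Working session

There is one attempt and no reset: what is moved stays moved. The work goes in short steps, Python scripts to look and compute and a tool call to move; the robot and the scene stay as the last step left them, time stands still between calls to the robot, and variables do not carry over. Pictures are saved under pics/ and viewed, about 8 in all and at most 12, crops included, and the job is handed in when it is done.

Besides the shell and the picture viewer there is one more tool, called after "Emit:" as a command line: name --argument value ..., lists and objects as JSON in quotes. jog_arm: Moves the arm, as the interface text tells. Its arguments: {"type":"object","properties":{"deltas":{"type":"array"}},"required":["deltas"]}

```bash
mkdir -p pics; python3 - <<'E'
from workcell import *
import cv2,numpy as np
for n in("scene","top"):
    im=camera(n); cv2.imwrite(f"pics/{n}0.png",im[:,:,::-1]); m=camera_model(n); print(n,m["fovy"],m["cx"],m["cy"],np.round(m["pose"],4).tolist())
    for t in("long_a","short_a","rack_long_board","rack_short_board"):
        for d in masks_of(t,n): print(t,round(d["conf"],2),np.round(d["at"]),d["pixels"].sum())
print(get_obs())
E
```

```text
scene 50.59156749358443 271.8432955671808 210.7101886675098 [[-0.2896, 0.778, -0.5575, 1.1906], [0.9571, 0.2439, -0.1567, 0.2373], [0.0141, -0.579, -0.8152, 1.0215], [0.0, 0.0, 0.0, 1.0]]
long_a 0.85 [172. 191.] 562
long_a 0.56 [134. 170.] 548
short_a 0.86 [217. 182.] 495
short_a 0.75 [382. 216.] 403
short_a 0.74 [443. 219.] 454
rack_long_board 0.81 [262. 215.] 3189
rack_short_board 0.69 [363. 223.] 2387
top 45.88391769264773 273.99379640529327 210.54759682614613 [[0.0189, -0.9983, 0.0548, 0.4616], [-0.9996, -0.0201, -0.0222, 0.0666], [0.0232, -0.0543, -0.9983, 1.3892], [0.0, 0.0, 0.0, 1.0]]
long_a 0.91 [423. 231.] 527
long_a 0.8 [375. 216.] 415
short_a 0.86 [160. 227.] 443
short_a 0.66 [104. 260.] 586
short_a 0.62 [336. 238.] 405
short_a 0.5 [273. 196.] 4816
short_a 0.26 [314. 120.] 653
rack_long_board 0.87 [273. 198.] 4743
rack_short_board 0.58 [176. 214.] 3859
{'clock': 0.5, 'joint_pos': array([ 1.14601385e+00,  2.40634541e-01,  4.95712019e-03,  1.33521090e+00,
       -2.05939868e-05,  1.57080428e+00]), 'joint_vel': array([ 0.00070967, -0.00117935,  0.0006486 , -0.00104631,  0.00111486,
       -0.00164448]), 'tau': array([ 9.19318313e-05, -3.71859920e+01,  2.52460796e+01,  2.82544417e-03,
        1.48826427e-05, -1.97945084e-06]), 'eef_pos': array([0.20605619, 0.45553773, 0.2312728 ]), 'tool_rot': array([ 2.10801896e-01,  9.77528802e-01, -4.71333487e-05,  3.69871441e-07]), 'ft_force': array([ 0.01408577, -0.30954384, -0.63510136]), 'ft_torque': array([0.01228281, 0.00507842, 0.00444453]), 'grip_width': 0.08548594055474036}
```

View pics/scene0.png

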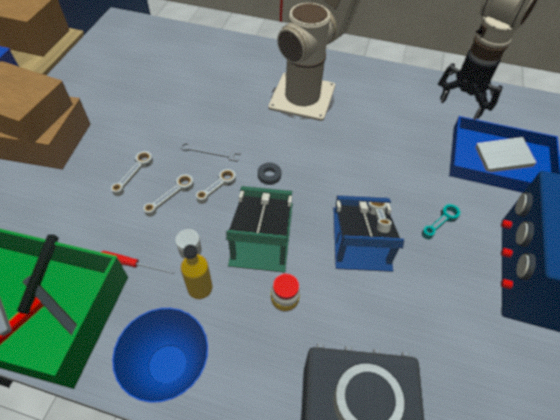

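View pics/top0.png

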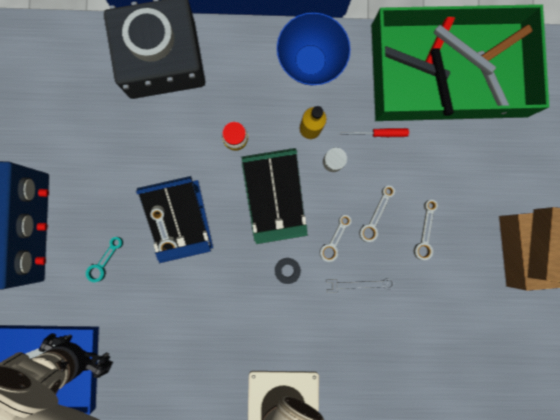

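```bash
cat > h.py <<'E'
from workcell import *
import cv2,numpy as np
from scipy.optimize import minimize
from scipy.spatial.transform import Rotation as R
M={n:camera_model(n) for n in("scene","top")}
def proj(n,P):
    m=M[n]; T=np.linalg.inv(m["pose"]); q=np.asarray(P)@T[:3,:3].T+T[:3,3]; f=210/np.tan(np.radians(m["fovy"]/2))
    return q[:,:2]/q[:,2:]*f+[m["cx"],m["cy"]]
def back(n,uv,z):
    m=M[n]; f=210/np.tan(np.radians(m["fovy"]/2)); d=m["pose"][:3,:3]@[(uv[0]-m["cx"])/f,(uv[1]-m["cy"])/f,1]; c=m["pose"][:3,3]
    return c+d*(z-c[2])/d[2]
def rod_parts(L,long):   # big tip at -82/-67
    b=-82+24 if long else -67+24; s=88-16 if long else 73-16
    a=np.linspace(0,2*np.pi,32); c=np.c_[np.cos(a),np.sin(a)]
    ex=lambda p,z0,z1:np.r_[np.c_[p,0*p[:,0]+z0],np.c_[p,0*p[:,0]+z1]]/1000
    return [ex(c*24+[b,0],0,22),ex(c*16+[s,0],0,22),ex(np.array([[b,-9],[s,-9],[s,9],[b,9]]),4,18)]
def sil(n,parts,S=4):
    im=np.zeros((420*S,560*S),np.uint8)
    for p in parts:
        h=cv2.convexHull(((proj(n,p)+.5)*S-.5).astype(np.float32)); cv2.fillConvexPoly(im,np.round(h).astype(np.int32),1)
    return im
def pose(v,z=0): return R.from_euler("z",v[2]),np.array([v[0],v[1],z])
E
python3 - <<'E'
from h import *
ims={n:camera(n) for n in("scene","top")}
c=[cv2.resize(ims[n][y:y+h,x:x+w],(400,300),interpolation=cv2.INTER_CUBIC) for n,x,y,w,h in[("top",225,140,104,112) if 0 else ("top",230,145,100,100),("top",130,170,100,100),("scene",220,180,90,90),("scene",325,188,90,90)]]
cv2.imwrite("pics/r.png",np.vstack([np.hstack(c[:2]),np.hstack(c[2:])])[:,:,::-1])
def fit(ms,long,v0):
    P=rod_parts(0,long)
    big={n:cv2.resize(m.astype(np.uint8),None,fx=4,fy=4,interpolation=cv2.INTER_NEAREST) for n,m in ms.items()}
    def cost(v):
        r,t=pose([v[0]/1000,v[1]/1000,np.radians(v[2])]); s=0
        for n,m in big.items():
            a=sil(n,[r.apply(p)+t for p in P]); k=m
            s-=(a&k).sum()/(a|k).sum()
        return s
    best=min((minimize(cost,np.array(v0)+[0,0,d],method="Nelder-Mead",options=dict(initial_simplex=np.array(v0)+[0,0,d]+np.array([[0,0,0],[8,0,0],[0,8,0],[0,0,8]]),maxiter=90)) for d in(0,180)),key=lambda o:o.fun)
    return best.x,best.fun
det={n:[d for t in("long_a","short_a") for d in masks_of(t,n)] for n in ms} if 0 else {}
for n in("top","scene"): det[n]=[d for t in("long_a","short_a") for d in masks_of(t,n)]
for uv in[(336,238),(377,213),(427,229)]:
    w=back("top",uv,.011)
    su=proj("scene",[w])[0]
    pick=lambda n,u:min(det[n],key=lambda d:np.hypot(*(np.array(d["at"])-u)))
    dt,ds=pick("top",uv),pick("scene",su)
    mt=cv2.morphologyEx(dt["pixels"].astype(np.uint8),cv2.MORPH_CLOSE,np.ones((7,7)));
    ms_=cv2.morphologyEx(ds["pixels"].astype(np.uint8),cv2.MORPH_CLOSE,np.ones((7,7)))
    ys,xs=np.nonzero(mt); pts=np.array([back("top",p,.011)[:2] for p in zip(xs,ys)])
    c=pts.mean(0); e=np.linalg.svd(pts-c,full_matrices=False)[2][0]; L=np.ptp((pts-c)@e)
    print(uv,np.round(w,3),"at",dt["at"],ds["at"],su.round(),"L",L.round(3))
    for long in(0,1):
        for mm in({"top":mt},{"top":mt,"scene":ms_}):
            x,f=fit(mm,long,[c[0]*1000,c[1]*1000,np.degrees(np.arctan2(e[1],e[0]))]); print("long" if long else "short",list(mm),x.round(1),round(f/len(mm),3))
E
```

```text
(336, 238) [ 0.464 -0.138  0.011] at [333.6, 241.4] [216.1, 181.6] [216. 186.] L 0.139
short ['top'] [ 462.5 -133.9  333.5] -0.807
short ['top', 'scene'] [ 462.1 -135.   334.3] -0.81
long ['top'] [ 475.7 -140.8  333.6] -0.628
long ['top', 'scene'] [ 475.2 -141.9  333.3] -0.637
(377, 213) [ 0.536 -0.252  0.011] at [423.1, 233.3] [173.2, 191.3] [169. 195.] L 0.171
short ['top'] [ 475.5 -385.5  352.3] -0.701
short ['top', 'scene'] [ 475.5 -385.5  352.3] -0.35
long ['top'] [ 489.2 -388.4  351.4] -0.912
long ['top', 'scene'] [ 489.2 -388.4  351.4] -0.456
(427, 229) [ 0.494 -0.393  0.011] at [423.1, 233.3] [133.8, 166.0] [131. 173.] L 0.171
short ['top'] [ 475.5 -385.5  352.3] -0.701
short ['top', 'scene'] [ 475.5 -388.   350.8] -0.685
long ['top'] [ 489.2 -388.4  351.4] -0.912
long ['top', 'scene'] [ 488.5 -390.1  351.2] -0.877
```

View pics/r.png

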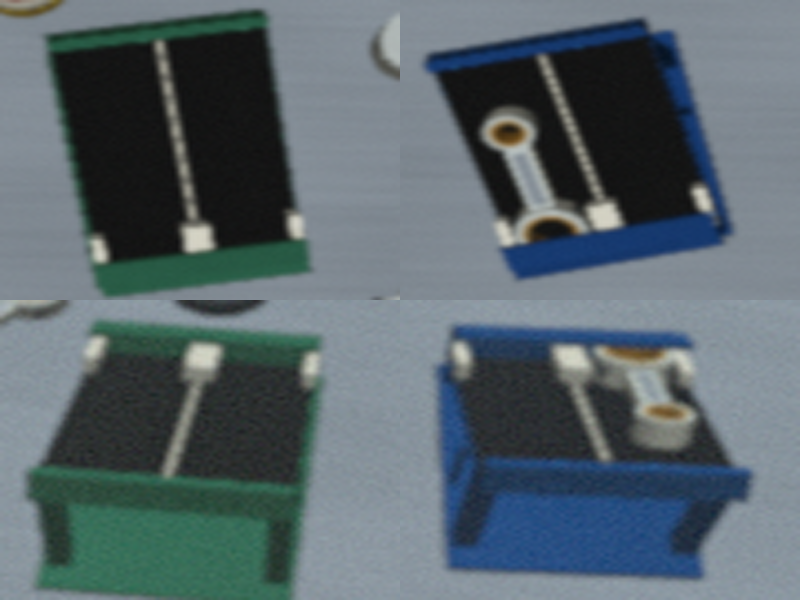

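```bash
cat > board.py <<'E'
from h import *
S=4
def box(x0,x1,y0,y1,z0,z1): return np.array([[x,y,z] for x in(x0,x1) for y in(y0,y1) for z in(z0,z1)])/1000.
def frame(v,z0): # board pose: x up slope
    return R.from_euler("z",v[2])*R.from_euler("y",-np.radians(27)), np.array([v[0],v[1],z0])
def black(n,v,z0,L):
    r,t=frame(v,z0); im=np.zeros((420*S,560*S),np.uint8)
    def fill(P,val):
        h=cv2.convexHull(((proj(n,r.apply(P)+t)+.5)*S-.5).astype(np.float32)); cv2.fillConvexPoly(im,np.round(h).astype(np.int32),val)
    fill(box(0,L,-71,71,0,0),1)
    for b in[(40,L,-2,2,0,4),(0,40,-8.5,8.5,0,14),(0,40,62.5,71,0,14),(0,40,-71,-62.5,0,14),(-8,22,-71,71,24,29),(L,L+6,-71,71,0,14)]: fill(box(*b),0)
    return im
if __name__=="__main__":
    ims={n:camera(n) for n in M}
    rods={n:[d for d in masks_of("short_a",n)] for n in M}
    for name,L,z0,u in(("green",216,.036,(273,198)),("blue",186,.036,(174,217))):
        w=back("top",u,.085); yaw={"green":-.1,"blue":-.2}[name]
        tgt={}; ign={}
        for n in M:
            im=ims[n].astype(float); c=proj(n,[w])[0]
            b=((im.max(2)<90)&(np.ptp(im,axis=2)<28)).astype(np.uint8)
            roi=np.zeros((420,560),np.uint8); cv2.circle(roi,tuple(int(q) for q in c),45,1,-1); b&=roi
            k,lab,st,_=cv2.connectedComponentsWithStats(b); big=[i for i in range(1,k) if st[i,4]>60]
            b=np.isin(lab,big).astype(np.uint8)
            ig=np.zeros((420,560),np.uint8)
            for d in rods[n]:
                if d["pixels"].sum()<900: ig|=cv2.dilate(d["pixels"].astype(np.uint8),np.ones((3,3)))
            up=lambda a:cv2.resize(a,None,fx=S,fy=S,interpolation=cv2.INTER_NEAREST)
            bl=cv2.resize(cv2.GaussianBlur(b.astype(np.float32),(3,3),0),None,fx=S,fy=S,interpolation=cv2.INTER_LINEAR)>.5
            tgt[n]=bl.astype(np.uint8); ign[n]=up(1-ig)
        def cost(v,cams):
            p=[v[0]/1e3,v[1]/1e3,np.radians(v[2])]; s=0
            for n in cams:
                a=black(n,p,z0+ (v[3]/1e3 if len(v)>3 else 0),L)&ign[n]; k=tgt[n]&ign[n]; s-=(a&k).sum()/(a|k).sum()
            return s/len(cams)
        v0=np.array([(w[0]-.1)*1e3,w[1]*1e3,np.degrees(yaw)])
        for cams in(["top"],["scene"],["top","scene"]):
            o=minimize(cost,v0,args=(cams,),method="Nelder-Mead",options=dict(initial_simplex=v0+np.array([[0,0,0],[12,0,0],[0,12,0],[0,0,8]]),maxiter=120))
            print(name,cams,o.x.round(1),round(o.fun,3))
        v1=np.r_[o.x,0]; o=minimize(cost,v1,args=(cams,),method="Nelder-Mead",options=dict(initial_simplex=v1+np.array([[0]*4,[5,0,0,0],[0,5,0,0],[0,0,3,0],[0,0,0,8]]),maxiter=160)); print("z free",o.x.round(1),round(o.fun,3))
        p=[o.x[0]/1e3,o.x[1]/1e3,np.radians(o.x[2])]
        for n in M:
            big=cv2.resize(ims[n],None,fx=S,fy=S,interpolation=cv2.INTER_CUBIC)
            cn,_=cv2.findContours(black(n,p,z0+o.x[3]/1e3,L),cv2.RETR_LIST,cv2.CHAIN_APPROX_NONE); cv2.drawContours(big,cn,-1,(255,0,0),1)
            c=(proj(n,[w])[0]*S).astype(int); cv2.imwrite(f"pics/f_{name}_{n}.png",big[c[1]-150:c[1]+150,c[0]-200:c[0]+200,::-1])
    g=lambda a,b:cv2.imread(f"pics/f_{a}_{b}.png")
    cv2.imwrite("pics/fit.png",np.vstack([np.hstack([g("green","top"),g("blue","top")]),np.hstack([g("green","scene"),g("blue","scene")])]))
E
python3 board.py
cat > rods.py <<'E'
from h import *
def fit(ms,long,v0,fr=None):
    P=rod_parts(0,long); fr=fr or (lambda v:pose(v))
    big={n:cv2.resize(m.astype(np.uint8),None,fx=4,fy=4,interpolation=cv2.INTER_NEAREST) for n,m in ms.items()}
    def cost(v):
        r,t=fr([v[0]/1000,v[1]/1000,np.radians(v[2])]); s=0
        for n,k in big.items():
            a=sil(n,[r.apply(p)+t for p in P]); s-=(a&k).sum()/(a|k).sum()
        return s/len(big)
    o=minimize(cost,v0,method="Nelder-Mead",options=dict(initial_simplex=np.array(v0)+np.array([[0,0,0],[8,0,0],[0,8,0],[0,0,8]]),maxiter=90))
    return o.x.round(1),round(o.fun,3)
def dets(n,k=2):
    camera(n); return [d for t in("long_a","short_a") for d in masks_of(t,n) if d["pixels"].sum()<900]
def near(ds,u,r=12):
    d=min(ds,key=lambda d:np.hypot(*(np.array(d["at"])-u)),default=None)
    return cv2.morphologyEx(d["pixels"].astype(np.uint8),cv2.MORPH_CLOSE,np.ones((7,7))) if d is not None and np.hypot(*(np.array(d["at"])-u))<r else None
E
python3 - <<'E'
from rods import *
from board import frame
for k in range(3):
  D={n:dets(n) for n in M}
  for nm,u,long,v0 in(("S",(335,240),0,[462,-134,-26]),("M",(376,215),1,[525,-250,-28]),("R",(424,232),1,[489,-389,-8.7])):
    ms={n:near(D[n],proj(n,[back("top",u,.011)])[0]) for n in M}; ms={n:m for n,m in ms.items() if m is not None}
    if ms: print(nm,list(ms),*fit(ms,long,v0))
E
```

```text
green ['top'] [478.2  19.2  10.6] -0.96
green ['scene'] [478.7  17.8  10.6] -0.83
green ['top', 'scene'] [478.   18.9  10.7] -0.892
z free [478.   18.9  10.7  -0. ] -0.892
blue ['top'] [426.9 279.1  14.1] -0.946
blue ['scene'] [425.8 278.6  13.9] -0.921
blue ['top', 'scene'] [426.  279.4  13.6] -0.931
z free [426.  279.4  13.6   0. ] -0.931
S ['scene', 'top'] [ 462.6 -136.5  -27.2] -0.81
M ['scene', 'top'] [ 533.  -252.2  -25.4] -0.819
R ['scene', 'top'] [ 490.1 -390.4   -9.2] -0.832
S ['scene', 'top'] [ 462.7 -136.3  -26.9] -0.82
M ['scene', 'top'] [ 533.  -251.3  -25.7] -0.82
R ['scene', 'top'] [ 490.9 -389.3   -9.4] -0.847
S ['scene', 'top'] [ 461.9 -135.6  -25.5] -0.865
M ['scene', 'top'] [ 532.3 -251.7  -24.8] -0.812
R ['scene', 'top'] [ 490.7 -390.    -8.4] -0.835
```

View pics/fit.png

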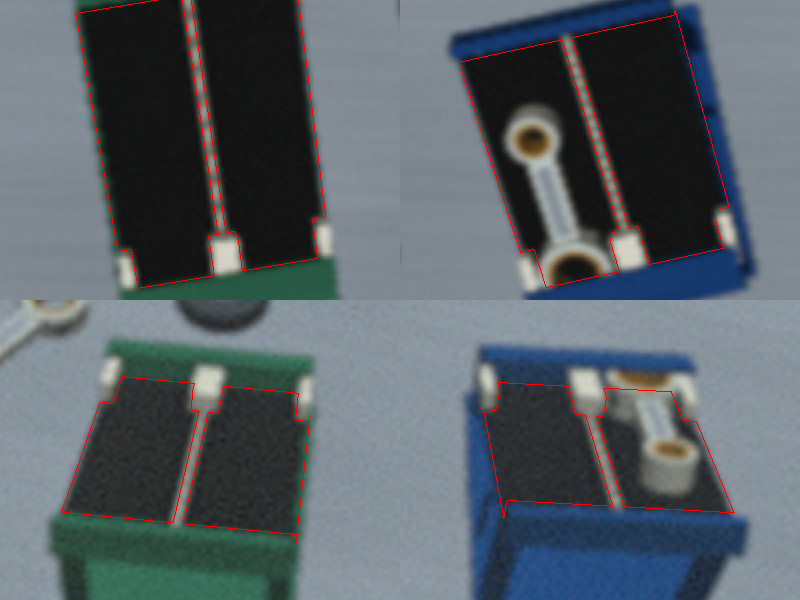

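```bash
cat > plan.py <<'E'
import sys; from h import *; from board import frame
from scipy.linalg import expm,logm
B={"green":((.478,.0188,np.radians(10.7)),.0365),"blue":((.4262,.2793,np.radians(13.7)),.0362)}
Y=R.from_euler("y",np.pi)
def target(a):
    if a[0] in B:  # green lane x z (mm, rod origin in lane frame)
        r,t=frame(*B[a[0]]); p=r.apply(np.array([float(a[2]),35.5 if a[1]=="0" else -35.5,float(a[3])+4])/1000)+t
    else:          # bench x y yaw z
        x,y,w,z=map(float,a[1:5]); r=R.from_euler("z",w,degrees=True); p=np.array([x,y,z+4])/1000
    return (r*Y),p
def mat(r,p): T=np.eye(4); T[:3,:3]=r.as_matrix(); T[:3,3]=p; return T
o=get_obs(); C=mat(R.from_quat(o["tool_rot"]),o["eef_pos"]); a=sys.argv[1:]
r,p=target(a); T=np.linalg.inv(C)@mat(r,p); step=float(a[5]) if len(a)>5 else 40
d=np.linalg.norm(T[:3,3])*1e3; w=np.degrees(R.from_matrix(T[:3,:3]).magnitude())
N=int(np.ceil(max(d/step,w/7.5,1))); E=expm(np.real(logm(T))/N)
print("clock",o["clock"].round(2),"tcp",o["eef_pos"].round(4),"F",o["ft_force"].round(1),"w",o["grip_width"].round(4),"target",p.round(4),"dist",round(d,1),"ang",round(w,2))
print("N",N,"row",(E[:3,3]*1e3).round(1).tolist()+np.degrees(R.from_matrix(E[:3,:3]).as_rotvec()).round(2).tolist())
r0,t0=target(a); L=(mat(r0,p)); rel=np.linalg.inv(mat(r,p))@C; print("err in target tool axes mm",(rel[:3,3]*1e3).round(1),"deg",np.degrees(R.from_matrix(rel[:3,:3]).as_rotvec()).round(2),"j",o["joint_pos"].round(2))
E
python3 plan.py bench 532.7 -251.7 -25.2 110
python3 - <<'E'
from rods import *
from plan import B
E
python3 - <<'E'
import sys; sys.argv=["x","bench","500","0","0","100"]
from rods import *; from plan import B,frame
r,t=frame(*B["blue"]); D={n:dets(n) for n in M}
p=r.apply([.067,.0355,0])+t
for n in M:
    m=near(D[n],proj(n,[p+[0,0,.011]])[0],15)
    if m is None: continue
    print(n,"short_b pose in board (mm):",*fit({n:m},0,[67,35.5,0],lambda v:(r*R.from_euler("z",v[2]),t+r.apply([v[0],v[1],0]))))
E
```

```text
Traceback (most recent call last):
  File "plan.py", line 16, in <module>
    print("clock",o["clock"].round(2),"tcp",o["eef_pos"].round(4),"F",o["ft_force"].round(1),"w",o["grip_width"].round(4),"target",p.round(4),"dist",round(d,1),"ang",round(w,2))
                  ^^^^^^^^^^^^^^^^
AttributeError: 'float' object has no attribute 'round'
Traceback (most recent call last):
  File "plan.py", line 13, in <module>
    r,p=target(a); T=np.linalg.inv(C)@mat(r,p); step=float(a[5]) if len(a)>5 else 40
        ~~~~~~^^^
  File "plan.py", line 6, in target
    if a[0] in B:  # green lane x z (mm, rod origin in lane frame)
       ~^^^
IndexError: list index out of range
Traceback (most recent call last):
  File "plan.py", line 16, in <module>
    print("clock",o["clock"].round(2),"tcp",o["eef_pos"].round(4),"F",o["ft_force"].round(1),"w",o["grip_width"].round(4),"target",p.round(4),"dist",round(d,1),"ang",round(w,2))
                  ^^^^^^^^^^^^^^^^
AttributeError: 'float' object has no attribute 'round'
```

```bash
sed -i 's/o\["clock"\].round(2)/round(float(o["clock"]),2)/; s/o\["grip_width"\].round(4)/round(float(o["grip_width"]),4)/; s/^r0,t0=.*rel=/rel=/' plan.py
python3 - <<'E'
import sys; sys.argv=["x","bench","532.7","-251.7","-25.2","110"]
from rods import *; from plan import B,frame
r,t=frame(*B["blue"]); D={n:dets(n) for n in M}
p=r.apply([.067,.0355,0])+t
for n in M:
    m=near(D[n],proj(n,[p+[0,0,.011]])[0],15)
    if m is None: continue
    print(n,"short_b pose in board (mm):",*fit({n:m},0,[67,35.5,0],lambda v:(r*R.from_euler("z",v[2]),t+r.apply([v[0],v[1],0]))))
E
```

```text
clock 1.9 tcp [0.2061 0.4556 0.2313] F [-0.7  0.4  0.6] w 0.0855 target [ 0.5327 -0.2517  0.114 ] dist 787.8 ang 0.86
N 20 row [-29.6, -25.3, 5.9, 0.0, 0.0, 0.04]
err in target tool axes mm [ 596.7  500.9 -117.3] deg [-0.   -0.   -0.86] j [ 1.15  0.24  0.01  1.34 -0.    1.57]
scene short_b pose in board (mm): [68.4 34.9 -0.4] -0.862
top short_b pose in board (mm): [70.4 38.2 -0.7] -0.767
```

Emit:
jog_arm --deltas '[[[-30,-25,0,0,0,0,50],[-30,-25,0,0,0,0,50],[-30,-25,0,0,0,0,50],[-30,-25,0,0,0,0,50],[-30,-25,0,0,0,0,50]]]'

```text
clock: 2.7
eef_pos: [0.2927, 0.2792, 0.2304]
tool_rot: [0.206, 0.979, 0.001, 0.0]
ft_force: [0.6, -0.1, 0.2]
grip_width: 0.0502
```

Emit:
jog_arm --deltas '[[[-30,-25,0,0,0,0,50],[-30,-25,0,0,0,0,50],[-30,-25,0,0,0,0,50],[-30,-25,0,0,0,0,50],[-30,-25,0,0,0,0,50]]]'

```text
clock: 3.2
eef_pos: [0.3823, 0.0973, 0.2314]
tool_rot: [0.205, 0.979, 0.003, 0.002]
ft_force: [0.6, 0.3, 0.4]
grip_width: 0.0501
```

Emit:
jog_arm --deltas '[[[-30,-25,0,0,0,0,50],[-30,-25,0,0,0,0,50],[-30,-25,0,0,0,0,50],[-30,-25,0,0,0,0,50],[-30,-25,0,0,0,0,50]]]'

```text
clock: 3.7
eef_pos: [0.4724, -0.0858, 0.2325]
tool_rot: [0.205, 0.979, 0.003, 0.004]
ft_force: [0.7, 0.4, 1.2]
grip_width: 0.05
```

```bash
python3 plan.py bench 532.7 -251.7 -25.2 40
```

```text
clock 3.7 tcp [ 0.4724 -0.0858  0.2325] F [0.7 0.4 1.2] w 0.05 target [ 0.5327 -0.2517  0.044 ] dist 258.3 ang 1.62
N 7 row [-17.5, -18.2, 26.9, 0.07, 0.05, 0.21]
err in target tool axes mm [ 125.2  124.5 -188.5] deg [-0.48 -0.37 -1.5 ] j [-0.18  0.19 -0.05  1.32  0.01  0.23]
```

Emit:
jog_arm --deltas '[[[-25,-26,10,0.1,0.1,0.3,50],[-25,-26,15,0.1,0.1,0.3,50],[-25,-25,30,0.1,0.1,0.3,50],[-25,-25,40,0.1,0.1,0.3,50],[-22,-22,40,0,0,0.3,50]]]'

```text
clock: 4.2
eef_pos: [0.5405, -0.2559, 0.1061]
tool_rot: [0.22, 0.975, -0.0, 0.009]
ft_force: [1.0, 0.6, -0.7]
grip_width: 0.0501
```

Emit:
jog_arm --deltas '[[[0,0,30,0,0,0,50],[0,0,10,0,0,0,50]]]'

```text
clock: 4.4
eef_pos: [0.5395, -0.2595, 0.0595]
tool_rot: [0.223, 0.975, -0.0, 0.007]
ft_force: [0.1, 0.4, -1.1]
grip_width: 0.0499
```

```bash
python3 plan.py bench 532.7 -251.7 -25.2 0
```

```text
clock 4.4 tcp [ 0.5395 -0.2595  0.0595] F [ 0.1  0.4 -1.1] w 0.0499 target [ 0.5327 -0.2517  0.004 ] dist 56.5 ang 0.91
N 2 row [5.0, 2.0, 27.7, 0.07, 0.37, -0.26]
err in target tool axes mm [ -9.5  -4.2 -55.5] deg [-0.14 -0.74  0.52] j [-0.45  0.55 -0.01  1.01  0.   -0.  ]
```

Emit:
jog_arm --deltas '[[[9,4,10,0.1,0.7,-0.5,50],[0,0,20,0,0,0,50],[0,0,15,0,0,0,50],[0,0,8,0,0,0,50],[0,0,0,0,0,0,50]]]'

```text
clock: 4.9
eef_pos: [0.5332, -0.2484, 0.0074]
tool_rot: [0.216, 0.976, 0.001, 0.0]
ft_force: [-0.1, -0.5, -0.1]
grip_width: 0.0501
```

```bash
python3 plan.py bench 532.7 -251.7 -25.2 0
```

```text
clock 4.9 tcp [ 0.5332 -0.2484  0.0074] F [-0.1 -0.5 -0.1] w 0.0501 target [ 0.5327 -0.2517  0.004 ] dist 4.8 ang 0.29
N 1 row [-0.9, -3.2, 3.4, 0.06, 0.01, 0.28]
err in target tool axes mm [ 1.   3.2 -3.4] deg [-0.06 -0.01 -0.28] j [-0.44  0.6  -0.08  0.9   0.   -0.  ]
```

Emit:
jog_arm --deltas '[[[-1,-3,3.4,0,0,0.3,50],[0,0,0,0,0,0,0],[0,0,0,0,0,0,0],[0,0,0,0,0,0,0],[0,0,0,0,0,0,0]]]'

```text
clock: 5.4
eef_pos: [0.5351, -0.252, 0.008]
tool_rot: [0.218, 0.976, -0.0, 0.003]
ft_force: [0.3, -0.1, -3.1]
grip_width: 0.0162
```

Emit:
jog_arm --deltas '[[[0,0,0,0,0,0,0],[0,0,0,0,0,0,0],[0,0,0,0,0,0,0]]]'

```text
clock: 5.7
eef_pos: [0.5348, -0.2518, 0.0076]
tool_rot: [0.218, 0.976, -0.0, 0.003]
ft_force: [0.1, 0.0, -1.3]
grip_width: 0.0164
```

```bash
python3 plan.py bench 532.7 -251.7 -25.2 0
```

```text
clock 5.7 tcp [ 0.5348 -0.2518  0.0076] F [ 0.1  0.  -1.3] w 0.0164 target [ 0.5327 -0.2517  0.004 ] dist 4.2 ang 0.31
N 1 row [1.9, -0.8, 3.6, 0.06, 0.3, 0.03]
err in target tool axes mm [-1.9  0.8 -3.6] deg [-0.06 -0.3  -0.03] j [-0.44  0.6  -0.07  0.9   0.   -0.  ]
```

Emit:
jog_arm --deltas '[[[0,0,-10,0,0,0,0],[0,0,-35,0,0,0,0],[0,0,-45,0,0,0,0],[0,0,-45,0,0,0,0],[0,0,-45,0,0,0,0]]]'

```text
clock: 6.2
eef_pos: [0.5276, -0.2486, 0.185]
tool_rot: [0.218, 0.976, 0.002, -0.008]
ft_force: [0.1, -0.6, -2.4]
grip_width: 0.0162
```

Emit:
jog_arm --deltas '[[[0,0,-45,0,0,0,0],[0,0,-20,0,0,0,0]]]'

```text
clock: 6.4
eef_pos: [0.5293, -0.2496, 0.2583]
tool_rot: [0.218, 0.976, 0.002, -0.005]
ft_force: [0.8, -0.1, -2.3]
grip_width: 0.0161
```

```bash
python3 plan.py green 0 114 90
python3 - <<'E'
from h import *
o=get_obs(); out=[]
for n in M:
    im=camera(n); c=proj(n,[o["eef_pos"]])[0].astype(int); x=np.clip(c[0]-40,0,480);y=np.clip(c[1]-40,0,340)
    out.append(cv2.resize(im[y:y+80,x:x+80],(400,400),interpolation=cv2.INTER_CUBIC))
cv2.imwrite("pics/g1.png",np.hstack(out)[:,:,::-1])
E
```

```text
clock 6.4 tcp [ 0.5293 -0.2496  0.2583] F [ 0.8 -0.1 -2.3] w 0.0161 target [0.5293 0.0646 0.172 ] dist 325.8 ang 44.94
N 9 row [7.8, 34.5, 9.2, -0.91, -2.96, -3.92]
err in target tool axes mm [  12.8 -308.7 -103.4] deg [ 8.22 26.61 35.26] j [-0.44  0.41  0.32  1.49  0.   -0.  ]
```

View pics/g1.png

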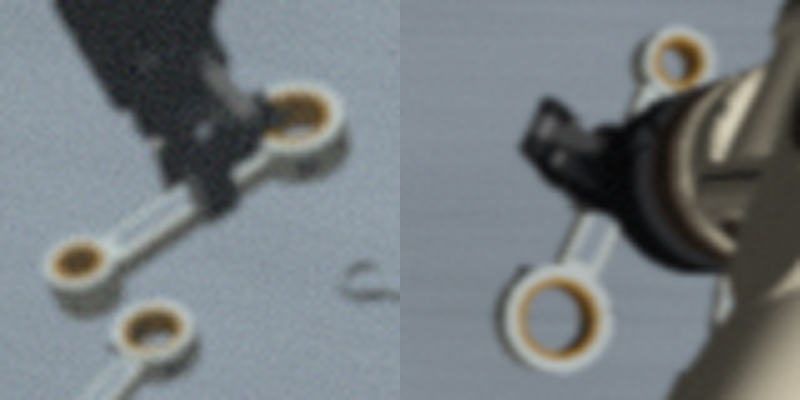

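Emit:
jog_arm --deltas '[[[8,34,6,-0.9,-3,-3.9,0],[8,34,8,-0.9,-3,-3.9,0],[8,34,9,-0.9,-3,-3.9,0],[8,34,9,-0.9,-3,-3.9,0],[8,34,9,-0.9,-3,-3.9,0]]]'

```text
clock: 7.0
eef_pos: [0.5443, -0.0748, 0.2059]
tool_rot: [0.046, 0.99, 0.012, 0.131]
ft_force: [1.0, 0.1, -2.3]
grip_width: 0.0162
```

```bash
python3 plan.py green 0 114 90
```

```text
clock 7.0 tcp [ 0.5443 -0.0748  0.2059] F [ 1.   0.1 -2.3] w 0.0162 target [0.5293 0.0646 0.172 ] dist 144.3 ang 19.71
N 4 row [6.2, 34.7, 7.8, -0.93, -2.91, -3.86]
err in target tool axes mm [  -5.5 -139.8  -35.3] deg [ 3.72 11.65 15.45] j [-0.17  0.16 -0.21  0.95  0.06 -0.07]
```

Emit:
jog_arm --deltas '[[[6,35,6,-0.9,-2.9,-3.9,0],[6,35,8,-0.9,-2.9,-3.9,0],[6,35,8,-0.9,-2.9,-3.9,0],[6,34,8,-0.9,-2.9,-3.9,0],[0,0,0,0,0,0,0]]]'

```text
clock: 7.5
eef_pos: [0.5115, 0.0729, 0.1554]
tool_rot: [-0.1, 0.97, 0.023, 0.222]
ft_force: [-0.3, -0.1, -3.8]
grip_width: 0.0162
```

```bash
python3 plan.py green 0 114 30
```

```text
clock 7.5 tcp [0.5115 0.0729 0.1554] F [-0.3 -0.1 -3.8] w 0.0162 target [0.5561 0.0697 0.1185] dist 57.9 ang 1.68
N 2 row [-11.2, -6.0, 26.0, 0.27, -0.63, 0.49]
err in target tool axes mm [ 21.8  11.4 -52.4] deg [-0.54  1.25 -0.98] j [ 0.12  0.03 -0.57  0.53  0.04 -0.08]
```

Emit:
jog_arm --deltas '[[[-22,-12,12,0.5,-1.2,1,0],[0,0,20,0,0,0,0],[0,0,0,0,0,0,0],[0,0,0,0,0,0,0]]]'

```text
clock: 7.9
eef_pos: [0.5403, 0.0676, 0.1281]
tool_rot: [-0.091, 0.97, 0.022, 0.225]
ft_force: [0.4, -0.5, -1.9]
grip_width: 0.016
```

```bash
python3 plan.py green 0 114 15
```

```text
clock 7.9 tcp [0.5403 0.0676 0.1281] F [ 0.4 -0.5 -1.9] w 0.016 target [0.5627 0.0709 0.1052] dist 32.3 ang 0.91
N 1 row [-10.3, -0.9, 30.6, 0.06, -0.9, 0.01]
err in target tool axes mm [  9.8   0.9 -30.7] deg [-0.06  0.9  -0.01] j [ 0.1   0.12 -0.56  0.44  0.04 -0.08]
```

Emit:
jog_arm --deltas '[[[-10,-1,15,0,-0.9,0,0],[0,0,12,0,0,0,0],[0,0,5,0,0,0,0],[0,0,0,0,0,0,0]]]'

```text
clock: 8.3
eef_pos: [0.5619, 0.0695, 0.1024]
tool_rot: [-0.09, 0.969, 0.022, 0.231]
ft_force: [0.5, -0.7, -3.1]
grip_width: 0.016
```

```bash
python3 plan.py green 0 114 3.6
```

```text
clock 8.3 tcp [0.5619 0.0695 0.1024] F [ 0.5 -0.7 -3.1] w 0.016 target [0.5678 0.0719 0.095 ] dist 9.8 ang 0.23
N 1 row [-2.2, 1.2, 9.4, -0.0, -0.2, -0.1]
err in target tool axes mm [ 2.2 -1.2 -9.4] deg [0.  0.2 0.1] j [ 0.1   0.19 -0.56  0.35  0.04 -0.07]
```

Emit:
jog_arm --deltas '[[[-2,1,4,0,-0.2,0,0],[0,0,3,0,0,0,0],[0,0,0,0,0,0,0]]]'

```text
clock: 8.6
eef_pos: [0.5665, 0.0714, 0.0973]
tool_rot: [-0.09, 0.968, 0.022, 0.232]
ft_force: [0.1, -0.0, -3.2]
grip_width: 0.0161
```

Emit:
jog_arm --deltas '[[[0,0,1.5,0,0,0,0],[0,0,0,0,0,0,0]]]'

```text
clock: 8.8
eef_pos: [0.5673, 0.0716, 0.0963]
tool_rot: [-0.09, 0.968, 0.022, 0.233]
ft_force: [-1.0, -0.1, -2.0]
grip_width: 0.0165
```

```bash
python3 plan.py green 0 114 3.6
```

```text
clock 8.8 tcp [0.5673 0.0716 0.0963] F [-1.  -0.1 -2. ] w 0.0165 target [0.5678 0.0719 0.095 ] dist 1.4 ang 0.11
N 1 row [0.1, 0.2, 1.3, -0.01, 0.04, -0.11]
err in target tool axes mm [-0.1 -0.2 -1.3] deg [ 0.01 -0.04  0.11] j [ 0.11  0.21 -0.56  0.33  0.04 -0.07]
```

Emit:
jog_arm --deltas '[[[0,0,1.2,0,0,0,0],[0,0,0,0,0,0,0]]]'

```text
clock: 9.0
eef_pos: [0.568, 0.0717, 0.0954]
tool_rot: [-0.09, 0.968, 0.022, 0.233]
ft_force: [-0.1, 0.2, -3.0]
grip_width: 0.0161
```

Emit:
jog_arm --deltas '[[[0,0,1,0,0,0,0],[0,0,0,0,0,0,0]]]'

```text
clock: 9.2
eef_pos: [0.5686, 0.0719, 0.0947]
tool_rot: [-0.09, 0.968, 0.022, 0.233]
ft_force: [-0.3, -0.1, -2.9]
grip_width: 0.0161
```

```bash
python3 plan.py green 0 82 3.6
```

```text
clock 9.2 tcp [0.5686 0.0719 0.0947] F [-0.3 -0.1 -2.9] w 0.0161 target [0.5398 0.0666 0.0805] dist 32.5 ang 0.13
N 1 row [32.5, 0.1, -0.7, -0.01, 0.09, -0.1]
err in target tool axes mm [-32.5  -0.2   0.7] deg [ 0.01 -0.09  0.1 ] j [ 0.11  0.21 -0.56  0.33  0.04 -0.07]
```

Emit:
jog_arm --deltas '[[[0,0,1.2,0,0,0,0],[0,0,0,0,0,0,0]]]'

```text
clock: 9.4
eef_pos: [0.5687, 0.0719, 0.0948]
tool_rot: [-0.09, 0.968, 0.022, 0.233]
ft_force: [0.5, -0.2, -3.3]
grip_width: 0.0164
```

Emit:
jog_arm --deltas '[[[0,0,1.2,0,0,0,0],[0,0,0,0,0,0,0]]]'

```text
clock: 9.6
eef_pos: [0.5691, 0.0719, 0.0949]
tool_rot: [-0.09, 0.968, 0.022, 0.234]
ft_force: [0.6, 0.2, -2.1]
grip_width: 0.0162
```

Emit:
jog_arm --deltas '[[[0,0,1,0,0,0,0],[0,0,0,0,0,0,0]]]'

```text
clock: 9.8
eef_pos: [0.5694, 0.0719, 0.0949]
tool_rot: [-0.09, 0.968, 0.022, 0.234]
ft_force: [-0.3, 0.7, -2.5]
grip_width: 0.0163
```

```bash
python3 plan.py green 0 82 3.6
```

```text
clock 9.8 tcp [0.5694 0.0719 0.0949] F [-0.3  0.7 -2.5] w 0.0163 target [0.5398 0.0666 0.0805] dist 33.3 ang 0.25
N 1 row [33.3, 0.2, -0.9, -0.02, 0.23, -0.11]
err in target tool axes mm [-33.3  -0.2   0.8] deg [ 0.02 -0.23  0.11] j [ 0.11  0.21 -0.56  0.32  0.04 -0.07]
```

Emit:
jog_arm --deltas '[[[6,0.2,-0.3,0,0.2,-0.1,0],[6,0,0,0,0,0,0],[0,0,0,0,0,0,0]]]'

```text
clock: 10.1
eef_pos: [0.5585, 0.0701, 0.0892]
tool_rot: [-0.091, 0.968, 0.022, 0.233]
ft_force: [-2.5, -1.0, 2.4]
grip_width: 0.0158
```

Emit:
jog_arm --deltas '[[[5,0,0,0,0,0,0],[0,0,0,0,0,0,0]]]'

```text
clock: 10.3
eef_pos: [0.5538, 0.0691, 0.0867]
tool_rot: [-0.091, 0.968, 0.022, 0.233]
ft_force: [-3.4, 0.3, 1.0]
grip_width: 0.0158
```

```bash
python3 plan.py green 0 82 3.6
```

```text
clock 10.3 tcp [0.5538 0.0691 0.0867] F [-3.4  0.3  1. ] w 0.0158 target [0.5398 0.0666 0.0805] dist 15.5 ang 0.07
N 1 row [15.5, 0.1, -0.9, -0.03, 0.06, 0.0]
err in target tool axes mm [-15.5  -0.1   0.9] deg [ 0.03 -0.06 -0.  ] j [ 0.1   0.2  -0.61  0.29  0.04 -0.07]
```

Emit:
jog_arm --deltas '[[[5,0,-0.3,0,0,0,0],[5,0,0,0,0,0,0],[0,0,0,0,0,0,0]]]'

```text
clock: 10.6
eef_pos: [0.5436, 0.0673, 0.0815]
tool_rot: [-0.091, 0.968, 0.022, 0.232]
ft_force: [-1.3, -0.1, -0.7]
grip_width: 0.0163
```

Emit:
jog_arm --deltas '[[[4,0,0,0,0,0,0],[0,0,0,0,0,0,0]]]'

```text
clock: 10.8
eef_pos: [0.542, 0.0669, 0.081]
tool_rot: [-0.091, 0.968, 0.022, 0.235]
ft_force: [-0.1, 0.2, -3.0]
grip_width: 0.0159
```

Emit:
jog_arm --deltas '[[[3,0,0,0,0,0,0],[0,0,0,0,0,0,0]]]'

```text
clock: 11.0
eef_pos: [0.5418, 0.0668, 0.0813]
tool_rot: [-0.091, 0.967, 0.022, 0.237]
ft_force: [-0.2, 0.1, -2.8]
grip_width: 0.0162
```

```bash
python3 plan.py green 0 82 3.6
```

```text
clock 11.0 tcp [0.5418 0.0668 0.0813] F [-0.2  0.1 -2.8] w 0.0162 target [0.5398 0.0666 0.0805] dist 2.1 ang 0.57
N 1 row [2.1, 0.2, -0.2, -0.02, 0.57, 0.03]
err in target tool axes mm [-2.1 -0.2  0.1] deg [ 0.02 -0.57 -0.03] j [ 0.1   0.19 -0.65  0.25  0.04 -0.08]
```

Emit:
jog_arm --deltas '[[[1,0,0,0,0,0,0],[0,0,0,0,0,0,25],[0,0,0,0,0,0,38],[0,0,0,0,0,0,38],[0,0,0,0,0,0,38]]]'

```text
clock: 11.5
eef_pos: [0.5399, 0.0664, 0.0805]
tool_rot: [-0.091, 0.967, 0.022, 0.236]
ft_force: [-0.4, -0.2, -0.7]
grip_width: 0.0377
```

Emit:
jog_arm --deltas '[[[0,0,-8,0,0,0,38],[0,0,-20,0,0,0,38],[0,0,-40,0,0,0,38],[0,0,-40,0,0,0,38],[0,0,0,0,0,0,50]]]'

```text
clock: 12.0
eef_pos: [0.4871, 0.0566, 0.1791]
tool_rot: [-0.091, 0.968, 0.022, 0.234]
ft_force: [1.3, -0.0, 1.6]
grip_width: 0.0497
```

```bash
python3 plan.py bench 490.6 -389.9 -9 60
```

```text
clock 12.0 tcp [0.4871 0.0566 0.1791] F [ 1.3 -0.   1.6] w 0.0497 target [ 0.4906 -0.3899  0.064 ] dist 461.1 ang 33.46
N 12 row [3.1, -37.6, 8.7, 0.39, 2.24, 1.61]
err in target tool axes mm [  73.3  440.5 -115.1] deg [ -4.65 -26.91 -19.34] j [ 0.09 -0.07 -0.61  0.56  0.04 -0.09]
```

Emit:
jog_arm --deltas '[[[3,-38,0,0.4,2.2,1.6,50],[3,-38,0,0.4,2.2,1.6,50],[3,-38,5,0.4,2.2,1.6,50],[3,-38,5,0.4,2.2,1.6,50],[3,-38,8,0.4,2.2,1.6,50]]]'

```text
clock: 12.5
eef_pos: [0.5041, -0.1334, 0.1582]
tool_rot: [-0.024, 0.99, 0.013, 0.141]
ft_force: [-0.1, 0.1, 0.1]
grip_width: 0.05
```

Emit:
jog_arm --deltas '[[[3,-38,9,0.4,2.2,1.6,50],[3,-38,9,0.4,2.2,1.6,50],[3,-38,9,0.4,2.2,1.6,50],[3,-38,9,0.4,2.2,1.6,50],[3,-38,9,0.4,2.2,1.6,50]]]'

```text
clock: 13.0
eef_pos: [0.4957, -0.33, 0.1046]
tool_rot: [0.049, 0.998, 0.004, 0.04]
ft_force: [0.6, 0.5, 0.4]
grip_width: 0.0498
```

Emit:
jog_arm --deltas '[[[3,-38,9,0.4,2.2,1.6,50],[3,-30,9,0.4,2.2,1.6,50],[0,0,0,0,0,0,50],[0,0,0,0,0,0,50]]]'

```text
clock: 13.4
eef_pos: [0.4804, -0.4033, 0.0795]
tool_rot: [0.081, 0.997, 0.001, -0.003]
ft_force: [1.1, 0.3, 0.6]
grip_width: 0.0501
```

```bash
python3 plan.py bench 490.6 -389.9 -9 0
```

```text
clock 13.4 tcp [ 0.4804 -0.4033  0.0795] F [1.1 0.3 0.6] w 0.0501 target [ 0.4906 -0.3899  0.004 ] dist 77.3 ang 0.46
N 2 row [-4.1, 7.4, 37.7, 0.04, -0.17, -0.16]
err in target tool axes mm [  7.9 -14.8 -75.5] deg [-0.09  0.33  0.31] j [-0.7   0.59  0.13  1.12 -0.   -0.53]
```

Emit:
jog_arm --deltas '[[[-8,15,15,0,-0.3,-0.3,50],[0,0,25,0,0,0,50],[0,0,20,0,0,0,50],[0,0,10,0,0,0,50],[0,0,0,0,0,0,50]]]'

```text
clock: 13.9
eef_pos: [0.4922, -0.3845, 0.01]
tool_rot: [0.076, 0.997, 0.001, 0.002]
ft_force: [-0.5, 0.7, -0.1]
grip_width: 0.0501
```

```bash
python3 plan.py bench 490.6 -389.9 -9 0
```

```text
clock 13.9 tcp [ 0.4922 -0.3845  0.01  ] F [-0.5  0.7 -0.1] w 0.0501 target [ 0.4906 -0.3899  0.004 ] dist 8.2 ang 0.38
N 1 row [0.8, -5.6, 6.0, 0.12, 0.19, 0.31]
err in target tool axes mm [-0.8  5.5 -6. ] deg [-0.12 -0.19 -0.31] j [-0.66  0.65  0.04  0.96  0.   -0.51]
```

Emit:
jog_arm --deltas '[[[1,-5,5,0.1,0.2,0.3,50],[0,0,0,0,0,0,50]]]'

```text
clock: 14.1
eef_pos: [0.4912, -0.3892, 0.0065]
tool_rot: [0.078, 0.997, -0.0, 0.001]
ft_force: [-0.6, 0.0, 0.6]
grip_width: 0.0504
```

Emit:
jog_arm --deltas '[[[0,0,0,0,0,0,0],[0,0,0,0,0,0,0],[0,0,0,0,0,0,0],[0,0,0,0,0,0,0],[0,0,0,0,0,0,0]]]'

```text
clock: 14.6
eef_pos: [0.4922, -0.3905, 0.0088]
tool_rot: [0.078, 0.997, -0.001, 0.002]
ft_force: [0.1, -0.9, -1.5]
grip_width: 0.0158
```

Emit:
jog_arm --deltas '[[[0,0,0,0,0,0,0],[0,0,0,0,0,0,0]]]'

```text
clock: 14.8
eef_pos: [0.4922, -0.3905, 0.0087]
tool_rot: [0.078, 0.997, -0.001, 0.002]
ft_force: [0.1, 0.5, -0.9]
grip_width: 0.016
```

```bash
python3 plan.py bench 490.6 -389.9 -9 0
```

```text
clock 14.8 tcp [ 0.4922 -0.3905  0.0087] F [ 0.1  0.5 -0.9] w 0.016 target [ 0.4906 -0.3899  0.004 ] dist 5.0 ang 0.3
N 1 row [1.7, 0.4, 4.7, -0.13, 0.27, 0.02]
err in target tool axes mm [-1.7 -0.4 -4.7] deg [ 0.13 -0.27 -0.02] j [-0.67  0.66  0.05  0.95  0.   -0.51]
```

Emit:
jog_arm --deltas '[[[0,0,-10,0,0,0,0],[0,0,-35,0,0,0,0],[0,0,-45,0,0,0,0],[0,0,-45,0,0,0,0],[0,0,-45,0,0,0,0]]]'

```text
clock: 15.3
eef_pos: [0.4859, -0.3855, 0.185]
tool_rot: [0.078, 0.997, 0.005, -0.008]
ft_force: [-0.5, -0.2, -2.9]
grip_width: 0.016
```

Emit:
jog_arm --deltas '[[[0,0,-45,0,0,0,0],[0,0,-10,0,0,0,0]]]'

```text
clock: 15.5
eef_pos: [0.4881, -0.3873, 0.2496]
tool_rot: [0.078, 0.997, 0.002, -0.003]
ft_force: [1.0, -0.6, -1.8]
grip_width: 0.016
```

```bash
python3 plan.py green 1 114 90
```

```text
clock 15.5 tcp [ 0.4881 -0.3873  0.2496] F [ 1.  -0.6 -1.8] w 0.016 target [ 0.5425 -0.0051  0.172 ] dist 393.7 ang 33.56
N 10 row [-3.6, 38.2, 9.4, -0.43, -2.71, -1.94]
err in target tool axes mm [  75.6 -365.4 -125.6] deg [ 4.34 27.05 19.38] j [-0.67  0.5   0.43  1.51  0.   -0.51]
```

Emit:
jog_arm --deltas '[[[-4,38,3,-0.4,-2.7,-1.9,0],[-4,38,5,-0.4,-2.7,-1.9,0],[-4,38,8,-0.4,-2.7,-1.9,0],[-4,38,8,-0.4,-2.7,-1.9,0],[-4,38,8,-0.4,-2.7,-1.9,0]]]'

```text
clock: 16.0
eef_pos: [0.5301, -0.1996, 0.221]
tool_rot: [-0.004, 0.993, 0.009, 0.121]
ft_force: [1.2, -0.0, -2.8]
grip_width: 0.0159
```

Emit:
jog_arm --deltas '[[[-4,38,8,-0.4,-2.7,-1.9,0],[-4,38,8,-0.4,-2.7,-1.9,0],[-4,38,8,-0.4,-2.7,-1.9,0],[-4,38,8,-0.4,-2.7,-1.9,0],[-4,30,8,-0.4,-2.7,-1.9,0]]]'

```text
clock: 16.5
eef_pos: [0.5412, -0.006, 0.1848]
tool_rot: [-0.09, 0.967, 0.019, 0.236]
ft_force: [-0.2, -0.5, -3.4]
grip_width: 0.0161
```

Emit:
jog_arm --deltas '[[[0,0,0,0,0,0,0],[0,0,0,0,0,0,0]]]'

```text
clock: 16.7
eef_pos: [0.5353, -0.0017, 0.18]
tool_rot: [-0.093, 0.968, 0.021, 0.232]
ft_force: [-0.1, -0.4, -2.1]
grip_width: 0.0162
```

```bash
python3 plan.py green 1 114 30
```

```text
clock 16.7 tcp [ 0.5353 -0.0017  0.18  ] F [-0.1 -0.4 -2.1] w 0.0162 target [ 5.692e-01 -1.000e-04  1.185e-01] dist 70.2 ang 0.34
N 2 row [-1.1, -2.3, 35.0, -0.03, -0.05, 0.16]
err in target tool axes mm [  2.1   4.7 -70. ] deg [ 0.06  0.11 -0.32] j [-0.07  0.03 -0.5   0.58  0.11 -0.23]
```

Emit:
jog_arm --deltas '[[[-2,-5,25,0,0,0.3,0],[0,0,25,0,0,0,0],[0,0,20,0,0,0,0],[0,0,8,0,0,0,0],[0,0,0,0,0,0,0]]]'

```text
clock: 17.2
eef_pos: [0.5743, -0.004, 0.1096]
tool_rot: [-0.088, 0.969, 0.02, 0.231]
ft_force: [-0.4, -0.6, -2.3]
grip_width: 0.0156
```

```bash
python3 plan.py green 1 114 4
```

```text
clock 17.2 tcp [ 0.5743 -0.004   0.1096] F [-0.4 -0.6 -2.3] w 0.0156 target [0.5808 0.0021 0.0954] dist 16.8 ang 0.47
N 1 row [-0.3, 4.8, 16.1, -0.3, -0.22, -0.28]
err in target tool axes mm [  0.3  -4.7 -16.1] deg [0.3  0.22 0.28] j [-0.06  0.2  -0.52  0.39  0.11 -0.22]
```

Emit:
jog_arm --deltas '[[[0,4.5,7,-0.3,-0.2,-0.3,0],[0,0,5,0,0,0,0],[0,0,0,0,0,0,0]]]'

```text
clock: 17.5
eef_pos: [0.5798, 0.0006, 0.0999]
tool_rot: [-0.09, 0.968, 0.021, 0.233]
ft_force: [0.3, -0.4, -2.8]
grip_width: 0.0161
```

Emit:
jog_arm --deltas '[[[0,0,2,0,0,0,0],[0,0,0,0,0,0,0]]]'

```text
clock: 17.7
eef_pos: [0.5811, 0.0008, 0.0989]
tool_rot: [-0.09, 0.968, 0.021, 0.234]
ft_force: [0.1, -0.3, -3.4]
grip_width: 0.0158
```

Emit:
jog_arm --deltas '[[[0,0,1.2,0,0,0,0],[0,0,0,0,0,0,0]]]'

```text
clock: 17.9
eef_pos: [0.582, 0.0009, 0.0986]
tool_rot: [-0.09, 0.968, 0.021, 0.235]
ft_force: [0.1, 0.3, -2.6]
grip_width: 0.0158
```

```bash
python3 plan.py green 1 114 4
```

```text
clock 17.9 tcp [0.582  0.0009 0.0986] F [ 0.1  0.3 -2.6] w 0.0158 target [0.5808 0.0021 0.0954] dist 3.6 ang 0.27
N 1 row [2.3, 1.4, 2.4, -0.09, 0.25, -0.02]
err in target tool axes mm [-2.3 -1.4 -2.4] deg [ 0.09 -0.25  0.02] j [-0.05  0.23 -0.53  0.35  0.11 -0.22]
```

Emit:
jog_arm --deltas '[[[1,1.2,1.2,0,0.2,0,0],[0,0,0,0,0,0,0]]]'

```text
clock: 18.1
eef_pos: [0.5815, 0.0021, 0.0973]
tool_rot: [-0.09, 0.968, 0.021, 0.233]
ft_force: [0.6, 0.1, -3.4]
grip_width: 0.0162
```

Emit:
jog_arm --deltas '[[[0,0,1.2,0,0,0,0],[0,0,0,0,0,0,0]]]'

```text
clock: 18.3
eef_pos: [0.5822, 0.0023, 0.0962]
tool_rot: [-0.09, 0.968, 0.021, 0.233]
ft_force: [0.7, -0.2, -2.5]
grip_width: 0.0161
```

Emit:
jog_arm --deltas '[[[0,0,1.2,0,0,0,0],[0,0,0,0,0,0,0]]]'

```text
clock: 18.5
eef_pos: [0.5824, 0.0023, 0.0965]
tool_rot: [-0.09, 0.968, 0.021, 0.233]
ft_force: [0.4, -0.1, -1.8]
grip_width: 0.0162
```

```bash
python3 plan.py green 1 82 4
```

```text
clock 18.5 tcp [0.5824 0.0023 0.0965] F [ 0.4 -0.1 -1.8] w 0.0162 target [ 0.5528 -0.0032  0.0809] dist 33.9 ang 0.16
N 1 row [33.9, 0.1, 0.2, -0.11, 0.12, -0.01]
err in target tool axes mm [-33.9  -0.1  -0.3] deg [ 0.11 -0.12  0.01] j [-0.05  0.23 -0.53  0.35  0.11 -0.21]
```

Emit:
jog_arm --deltas '[[[6,0,-0.2,0,0.1,0,0],[6,0,0,0,0,0,0],[6,0,0,0,0,0,0],[0,0,0,0,0,0,0]]]'

```text
clock: 18.9
eef_pos: [0.5646, -0.001, 0.0871]
tool_rot: [-0.09, 0.968, 0.021, 0.232]
ft_force: [-0.4, 0.2, -2.0]
grip_width: 0.0162
```

```bash
python3 plan.py green 1 82 4
```

```text
clock 18.9 tcp [ 0.5646 -0.001   0.0871] F [-0.4  0.2 -2. ] w 0.0162 target [ 0.5528 -0.0032  0.0809] dist 13.5 ang 0.12
N 1 row [13.5, -0.0, 0.1, -0.1, -0.06, -0.02]
err in target tool axes mm [-13.5  -0.   -0.1] deg [0.1  0.06 0.02] j [-0.06  0.22 -0.58  0.32  0.11 -0.22]
```

Emit:
jog_arm --deltas '[[[5,0,0,0,0,0,0],[4,0,0,0,0,0,0],[0,0,0,0,0,0,0]]]'

```text
clock: 19.2
eef_pos: [0.556, -0.0026, 0.0825]
tool_rot: [-0.09, 0.968, 0.021, 0.232]
ft_force: [-1.6, 0.4, -1.7]
grip_width: 0.0159
```

Emit:
jog_arm --deltas '[[[4,0,0,0,0,0,0],[0,0,0,0,0,0,0]]]'

```text
clock: 19.4
eef_pos: [0.555, -0.0032, 0.0826]
tool_rot: [-0.091, 0.968, 0.021, 0.235]
ft_force: [-0.7, -0.9, -2.1]
grip_width: 0.0163
```

Emit:
jog_arm --deltas '[[[3,0,0,0,0,0,0],[0,0,0,0,0,0,0]]]'

```text
clock: 19.6
eef_pos: [0.5547, -0.0034, 0.083]
tool_rot: [-0.091, 0.967, 0.021, 0.238]
ft_force: [0.2, -0.2, -2.9]
grip_width: 0.0163
```

```bash
python3 plan.py green 1 82 4
```

```text
clock 19.6 tcp [ 0.5547 -0.0034  0.083 ] F [ 0.2 -0.2 -2.9] w 0.0163 target [ 0.5528 -0.0032  0.0809] dist 2.9 ang 0.6
N 1 row [2.6, 0.5, 1.1, -0.12, 0.59, 0.06]
err in target tool axes mm [-2.6 -0.5 -1.1] deg [ 0.12 -0.59 -0.06] j [-0.07  0.2  -0.62  0.28  0.12 -0.23]
```

Emit:
jog_arm --deltas '[[[0.5,0,0.8,0,0.5,0,0],[0,0,0,0,0,0,25],[0,0,0,0,0,0,38],[0,0,0,0,0,0,38],[0,0,0,0,0,0,38]]]'

```text
clock: 20.1
eef_pos: [0.554, -0.0037, 0.0819]
tool_rot: [-0.091, 0.968, 0.02, 0.232]
ft_force: [0.3, -0.0, -1.0]
grip_width: 0.038
```

Emit:
jog_arm --deltas '[[[0,0,-8,0,0,0,38],[0,0,-20,0,0,0,38],[0,0,-40,0,0,0,38],[0,0,-40,0,0,0,38],[0,0,0,0,0,0,50]]]'

```text
clock: 20.6
eef_pos: [0.5021, -0.0128, 0.1812]
tool_rot: [-0.091, 0.969, 0.02, 0.23]
ft_force: [1.4, 0.5, 0.2]
grip_width: 0.0494
```

```bash
python3 plan.py bench 462.4 -136 -26.5 60
```

```text
clock 20.6 tcp [ 0.5021 -0.0128  0.1812] F [1.4 0.5 0.2] w 0.0494 target [ 0.4624 -0.136   0.064 ] dist 174.6 ang 45.54
N 7 row [8.4, -19.2, 14.8, 1.22, 3.69, 5.22]
err in target tool axes mm [  19.4  128.  -117.2] deg [ -8.55 -25.81 -36.53] j [-0.1  -0.03 -0.56  0.59  0.13 -0.26]
```

Emit:
jog_arm --deltas '[[[8,-25,0,1.2,3.7,5.2,50],[8,-25,0,1.2,3.7,5.2,50],[8,-20,0,1.2,3.7,5.2,50],[8,-20,5,1.2,3.7,5.2,50],[8,-20,10,1.2,3.7,5.2,50]]]'

```text
clock: 21.1
eef_pos: [0.4668, -0.1234, 0.1545]
tool_rot: [0.145, 0.987, 0.006, 0.065]
ft_force: [0.3, -0.0, -0.4]
grip_width: 0.0501
```

Emit:
jog_arm --deltas '[[[8,-15,15,1.2,3.7,5.2,50],[8,-10,15,1.2,3.7,5.2,50],[0,0,0,0,0,0,50],[0,0,0,0,0,0,50]]]'

```text
clock: 21.5
eef_pos: [0.4455, -0.1442, 0.1199]
tool_rot: [0.239, 0.971, 0.0, -0.007]
ft_force: [1.1, -0.0, -0.3]
grip_width: 0.0503
```

```bash
python3 plan.py bench 462.4 -136 -26.5 1
python3 - <<'E'
from rods import *
D={n:dets(n) for n in M}
ms={n:near(D[n],proj(n,[back("top",(335,240),.011)])[0]) for n in M}; ms={n:m for n,m in ms.items() if m is not None}
if ms: print(list(ms),*fit(ms,0,[462,-136,-26]))
E
```

```text
clock 21.5 tcp [ 0.4455 -0.1442  0.1199] F [ 1.1 -0.  -0.3] w 0.0503 target [ 0.4624 -0.136   0.005 ] dist 116.4 ang 1.36
N 3 row [-4.1, 5.1, 38.3, -0.05, -0.25, -0.38]
err in target tool axes mm [  11.4  -14.9 -114.9] deg [0.14 0.74 1.14] j [-0.31  0.27 -0.26  1.05 -0.    0.17]
['scene', 'top'] [ 461.5 -136.4  -26.4] -0.784
```

Emit:
jog_arm --deltas '[[[-11,14,20,0,-0.7,-1,50],[0,0,40,0,0,0,50],[0,0,30,0,0,0,50],[0,0,15,0,0,0,50],[0,0,0,0,0,0,50]]]'

```text
clock: 22.3
eef_pos: [0.4671, -0.1367, 0.0178]
tool_rot: [0.228, 0.974, -0.002, 0.008]
ft_force: [-0.1, 0.2, -0.7]
grip_width: 0.0497
```

```bash
python3 plan.py bench 462.4 -136 -26.5 1
```

```text
clock 22.3 tcp [ 0.4671 -0.1367  0.0178] F [-0.1  0.2 -0.7] w 0.0497 target [ 0.4624 -0.136   0.005 ] dist 13.6 ang 0.9
N 1 row [4.7, -1.5, 12.7, 0.03, 0.89, 0.11]
err in target tool axes mm [ -4.5   1.5 -12.8] deg [-0.03 -0.89 -0.11] j [-0.28  0.41 -0.37  0.77 -0.    0.18]
```

Emit:
jog_arm --deltas '[[[4.5,-1.5,6,0,0.9,0,50],[0,0,7,0,0,0,50],[0,0,0,0,0,0,50]]]'

```text
clock: 22.6
eef_pos: [0.4639, -0.1362, 0.0064]
tool_rot: [0.228, 0.974, 0.0, 0.002]
ft_force: [-0.3, 0.5, 0.0]
grip_width: 0.0502
```

Emit:
jog_arm --deltas '[[[0,0,0,0,0,0,0],[0,0,0,0,0,0,0],[0,0,0,0,0,0,0],[0,0,0,0,0,0,0],[0,0,0,0,0,0,0]]]'

```text
clock: 23.1
eef_pos: [0.4651, -0.1367, 0.0081]
tool_rot: [0.228, 0.974, 0.0, 0.003]
ft_force: [0.2, 0.1, -2.3]
grip_width: 0.0165
```

Emit:
jog_arm --deltas '[[[0,0,0,0,0,0,0],[0,0,0,0,0,0,0]]]'

```text
clock: 23.3
eef_pos: [0.465, -0.1366, 0.008]
tool_rot: [0.228, 0.974, 0.0, 0.003]
ft_force: [-1.0, -0.6, -0.7]
grip_width: 0.0164
```

```bash
python3 plan.py bench 461.9 -136 -26.5 0
```

```text
clock 23.3 tcp [ 0.465  -0.1366  0.008 ] F [-1.  -0.6 -0.7] w 0.0164 target [ 0.4619 -0.136   0.004 ] dist 5.1 ang 0.39
N 1 row [3.1, -0.8, 4.0, 0.12, 0.34, 0.15]
err in target tool axes mm [-3.1  0.8 -4. ] deg [-0.12 -0.34 -0.15] j [-0.29  0.43 -0.38  0.76  0.    0.17]
```

Emit:
jog_arm --deltas '[[[0,0,-10,0,0,0,0],[0,0,-35,0,0,0,0],[0,0,-45,0,0,0,0],[0,0,-45,0,0,0,0],[0,0,-45,0,0,0,0]]]'

```text
clock: 23.8
eef_pos: [0.4573, -0.1344, 0.1878]
tool_rot: [0.228, 0.974, 0.001, -0.007]
ft_force: [1.7, -0.3, -3.4]
grip_width: 0.0162
```

Emit:
jog_arm --deltas '[[[0,0,-45,0,0,0,0],[0,0,-25,0,0,0,0]]]'

```text
clock: 24.0
eef_pos: [0.4583, -0.1348, 0.265]
tool_rot: [0.228, 0.974, 0.001, -0.004]
ft_force: [0.4, 0.0, -3.1]
grip_width: 0.0161
```

```bash
python3 plan.py blue 1 102 110
```

```text
clock 24.0 tcp [ 0.4583 -0.1348  0.265 ] F [ 0.4  0.  -3.1] w 0.0161 target [0.4726 0.2541 0.1841] dist 397.4 ang 48.24
N 10 row [6.2, 39.0, 8.2, -0.93, -2.63, -3.93]
err in target tool axes mm [  57.7 -374.4 -120.2] deg [ 9.28 26.34 39.34] j [-0.29  0.19  0.03  1.42  0.    0.17]
```

Emit:
jog_arm --deltas '[[[6,39,0,-0.9,-2.6,-3.9,0],[6,39,0,-0.9,-2.6,-3.9,0],[6,39,3,-0.9,-2.6,-3.9,0],[6,39,5,-0.9,-2.6,-3.9,0],[6,39,5,-0.9,-2.6,-3.9,0]]]'

```text
clock: 24.5
eef_pos: [0.4982, 0.0594, 0.2642]
tool_rot: [0.058, 0.99, 0.013, 0.127]
ft_force: [-0.0, 0.3, -2.2]
grip_width: 0.0158
```

Emit:
jog_arm --deltas '[[[6,39,5,-0.9,-2.6,-3.9,0],[6,39,8,-0.9,-2.6,-3.9,0],[6,39,10,-0.9,-2.6,-3.9,0],[6,39,10,-0.9,-2.6,-3.9,0],[6,33,10,-0.9,-2.6,-3.9,0]]]'

```text
clock: 25.0
eef_pos: [0.4766, 0.257, 0.2216]
tool_rot: [-0.122, 0.961, 0.025, 0.246]
ft_force: [0.7, -0.4, -3.2]
grip_width: 0.0162
```

Emit:
jog_arm --deltas '[[[0,0,0,0,0,0,0],[0,0,0,0,0,0,0]]]'

```text
clock: 25.2
eef_pos: [0.4712, 0.2593, 0.2183]
tool_rot: [-0.126, 0.962, 0.025, 0.242]
ft_force: [0.7, -0.5, -1.7]
grip_width: 0.0163
```

```bash
python3 plan.py blue 1 102 20
```

```text
clock 25.2 tcp [0.4712 0.2593 0.2183] F [ 0.7 -0.5 -1.7] w 0.0163 target [0.5123 0.2638 0.1039] dist 121.7 ang 1.8
N 4 row [4.3, -1.3, 30.1, -0.03, 0.31, 0.33]
err in target tool axes mm [ -15.4    5.5 -120.6] deg [ 0.13 -1.22 -1.31] j [ 0.6  -0.01 -0.44  0.67 -0.17  0.3 ]
```

Emit:
jog_arm --deltas '[[[15,-5.5,20,0,1.2,1.3,0],[0,0,35,0,0,0,0],[0,0,30,0,0,0,0],[0,0,20,0,0,0,0],[0,0,0,0,0,0,0]]]'

```text
clock: 25.7
eef_pos: [0.5112, 0.2589, 0.1208]
tool_rot: [-0.111, 0.965, 0.027, 0.234]
ft_force: [-1.3, -0.9, -2.9]
grip_width: 0.0161
```

```bash
python3 plan.py blue 1 102 4
```

```text
clock 25.7 tcp [0.5112 0.2589 0.1208] F [-1.3 -0.9 -2.9] w 0.0161 target [0.5194 0.2655 0.0896] dist 32.8 ang 0.6
N 1 row [5.8, 4.5, 32.0, -0.2, 0.25, -0.5]
err in target tool axes mm [ -5.6  -4.4 -32.1] deg [ 0.2  -0.25  0.5 ] j [ 0.54  0.18 -0.51  0.42 -0.14  0.28]
```

Emit:
jog_arm --deltas '[[[5.5,4.5,15,-0.2,0.2,-0.5,0],[0,0,10,0,0,0,0],[0,0,3,0,0,0,0],[0,0,0,0,0,0,0]]]'

```text
clock: 26.1
eef_pos: [0.5211, 0.2632, 0.0968]
tool_rot: [-0.113, 0.965, 0.028, 0.234]
ft_force: [-0.4, -0.4, -1.9]
grip_width: 0.0159
```

```bash
python3 plan.py blue 1 102 4
```

```text
clock 26.1 tcp [0.5211 0.2632 0.0968] F [-0.4 -0.4 -1.9] w 0.0159 target [0.5194 0.2655 0.0896] dist 7.7 ang 0.42
N 1 row [4.3, 2.7, 5.9, -0.12, 0.24, -0.32]
err in target tool axes mm [-4.3 -2.7 -5.9] deg [ 0.12 -0.24  0.32] j [ 0.54  0.23 -0.52  0.36 -0.14  0.27]
```

Emit:
jog_arm --deltas '[[[3,2.7,2.5,-0.1,0.2,-0.3,0],[0,0,1.5,0,0,0,0],[0,0,0,0,0,0,0]]]'

```text
clock: 26.4
eef_pos: [0.5207, 0.2662, 0.0943]
tool_rot: [-0.115, 0.965, 0.028, 0.234]
ft_force: [-0.1, 0.1, -1.7]
grip_width: 0.0161
```

Emit:
jog_arm --deltas '[[[0,0,1.5,0,0,0,0],[0,0,0,0,0,0,0]]]'

```text
clock: 26.6
eef_pos: [0.5215, 0.2667, 0.0935]
tool_rot: [-0.116, 0.965, 0.029, 0.234]
ft_force: [0.0, 0.9, -2.0]
grip_width: 0.0162
```

Emit:
jog_arm --deltas '[[[0,0,1.2,0,0,0,0],[0,0,0,0,0,0,0]]]'

```text
clock: 26.8
eef_pos: [0.522, 0.2669, 0.0925]
tool_rot: [-0.116, 0.965, 0.029, 0.234]
ft_force: [-0.7, -1.0, -2.0]
grip_width: 0.0162
```

Emit:
jog_arm --deltas '[[[0,0,1.2,0,0,0,0],[0,0,0,0,0,0,0]]]'

```text
clock: 27.0
eef_pos: [0.5226, 0.2671, 0.0913]
tool_rot: [-0.116, 0.965, 0.029, 0.234]
ft_force: [-0.9, -0.1, -3.0]
grip_width: 0.016
```

```bash
python3 plan.py blue 1 70 4
```

```text
clock 27.0 tcp [0.5226 0.2671 0.0913] F [-0.9 -0.1 -3. ] w 0.016 target [0.4917 0.2587 0.0751] dist 35.9 ang 0.31
N 1 row [35.9, -0.8, -0.3, 0.06, 0.3, -0.03]
err in target tool axes mm [-35.9   0.8   0.1] deg [-0.06 -0.3   0.03] j [ 0.54  0.25 -0.52  0.34 -0.14  0.27]
```

Emit:
jog_arm --deltas '[[[0,-0.5,1.2,0,0.2,0,0],[0,0,0,0,0,0,0]]]'

```text
clock: 27.2
eef_pos: [0.5227, 0.267, 0.0912]
tool_rot: [-0.116, 0.965, 0.029, 0.232]
ft_force: [0.7, 0.2, -2.4]
grip_width: 0.016
```

Emit:
jog_arm --deltas '[[[0,0,1.2,0,0,0,0],[0,0,0,0,0,0,0]]]'

```text
clock: 27.4
eef_pos: [0.523, 0.2671, 0.0913]
tool_rot: [-0.116, 0.965, 0.029, 0.233]
ft_force: [0.3, -1.0, -3.2]
grip_width: 0.0164
```

```bash
python3 plan.py blue 1 70 4
```

```text
clock 27.4 tcp [0.523  0.2671 0.0913] F [ 0.3 -1.  -3.2] w 0.0164 target [0.4917 0.2587 0.0751] dist 36.2 ang 0.2
N 1 row [36.2, -0.7, -0.4, 0.14, 0.14, -0.0]
err in target tool axes mm [-36.2   0.7   0.3] deg [-0.14 -0.14  0.  ] j [ 0.54  0.25 -0.52  0.35 -0.13  0.27]
```

Stalled: contact with the rubber. Slide down.

Emit:
jog_arm --deltas '[[[6,-0.6,-0.2,0.1,0.1,0,0],[6,0,0,0,0,0,0],[6,0,0,0,0,0,0],[0,0,0,0,0,0,0]]]'

```text
clock: 27.8
eef_pos: [0.5064, 0.2623, 0.0823]
tool_rot: [-0.116, 0.965, 0.028, 0.232]
ft_force: [-2.1, -1.2, 0.8]
grip_width: 0.0162
```

```bash
python3 plan.py blue 1 70 4
```

```text
clock 27.8 tcp [0.5064 0.2623 0.0823] F [-2.1 -1.2  0.8] w 0.0162 target [0.4917 0.2587 0.0751] dist 16.7 ang 0.05
N 1 row [16.7, 0.0, -0.5, 0.03, 0.03, -0.02]
err in target tool axes mm [-16.7  -0.    0.5] deg [-0.03 -0.03  0.02] j [ 0.55  0.24 -0.57  0.31 -0.14  0.28]
```

Emit:
jog_arm --deltas '[[[6,0,-0.2,0,0,0,0],[5,0,0,0,0,0,0],[0,0,0,0,0,0,0]]]'

```text
clock: 28.1
eef_pos: [0.4956, 0.2596, 0.0767]
tool_rot: [-0.116, 0.965, 0.028, 0.232]
ft_force: [-1.5, -0.1, -0.5]
grip_width: 0.016
```

Emit:
jog_arm --deltas '[[[4,0,0,0,0,0,0],[0,0,0,0,0,0,0]]]'

```text
clock: 28.3
eef_pos: [0.4919, 0.2588, 0.0747]
tool_rot: [-0.116, 0.965, 0.028, 0.232]
ft_force: [-1.4, -0.4, -1.6]
grip_width: 0.0159
```

Emit:
jog_arm --deltas '[[[3,0,0,0,0,0,0],[0,0,0,0,0,0,0]]]'

```text
clock: 28.5
eef_pos: [0.4915, 0.259, 0.0751]
tool_rot: [-0.115, 0.965, 0.029, 0.234]
ft_force: [-0.5, -0.3, -1.9]
grip_width: 0.0161
```

```bash
python3 plan.py blue 1 70 4
```

```text
clock 28.5 tcp [0.4915 0.259  0.0751] F [-0.5 -0.3 -1.9] w 0.0161 target [0.4917 0.2587 0.0751] dist 0.3 ang 0.32
N 1 row [-0.1, -0.3, 0.0, 0.04, 0.32, -0.06]
err in target tool axes mm [ 0.1  0.3 -0. ] deg [-0.04 -0.32  0.06] j [ 0.56  0.22 -0.61  0.28 -0.15  0.29]
```

Emit:
jog_arm --deltas '[[[2,0,0,0,0.3,0,0],[0,0,0,0,0,0,25],[0,0,0,0,0,0,38],[0,0,0,0,0,0,38],[0,0,0,0,0,0,38]]]'

```text
clock: 29.0
eef_pos: [0.4907, 0.2592, 0.0753]
tool_rot: [-0.115, 0.965, 0.029, 0.233]
ft_force: [0.8, -0.6, 0.6]
grip_width: 0.0381
```

Emit:
jog_arm --deltas '[[[0,0,-8,0,0,0,38],[0,0,-20,0,0,0,38],[0,0,-40,0,0,0,38],[0,0,-45,0,0,0,38],[0,0,-45,0,0,0,38]]]'

```text
clock: 29.5
eef_pos: [0.4151, 0.2386, 0.2139]
tool_rot: [-0.116, 0.967, 0.025, 0.226]
ft_force: [1.0, 1.2, 0.3]
grip_width: 0.0378
```

Emit:
jog_arm --deltas '[[[40,0,-40,0,0,0,38],[40,0,-30,0,0,0,38],[0,0,0,0,0,0,38]]]'

```text
clock: 29.8
eef_pos: [0.3214, 0.2171, 0.2486]
tool_rot: [-0.114, 0.965, 0.031, 0.232]
ft_force: [0.7, -0.4, -0.1]
grip_width: 0.038
```

```bash
python3 - <<'E'
import sys; sys.argv=["x","blue","1","67","0"]
from rods import *; from plan import B,frame
ims={n:camera(n) for n in M}; D={n:dets(n) for n in M}
for b,l,x,L in(("green",.0355,.082,1),("green",-.0355,.082,1),("blue",.0355,.067,0),("blue",-.0355,.067,0)):
    r,t=frame(*B[b]); p=r.apply([x,l,0])+t
    for n in M:
        m=near(D[n],proj(n,[p+[0,0,.011]])[0],15)
        if m is not None: print(b,l,n,*fit({n:m},L,[x*1000,l*1000,0],lambda v:(r*R.from_euler("z",v[2]),t+r.apply([v[0],v[1],0]))))
c=[cv2.resize(ims[n][y:y+h,x:x+w],(400,300),interpolation=cv2.INTER_CUBIC) for n,x,y,w,h in[("top",220,150,107,100),("top",125,165,107,100),("scene",210,180,107,80),("scene",315,188,107,80)]]
cv2.imwrite("pics/end.png",np.vstack([np.hstack(c[:2]),np.hstack(c[2:])])[:,:,::-1])
E
```

```text
clock 29.8 tcp [0.3214 0.2171 0.2486] F [ 0.7 -0.4 -0.1] w 0.038 target [0.4908 0.2585 0.0702] dist 249.5 ang 0.37
N 7 row [-10.6, -0.0, 34.0, 0.03, 0.01, -0.04]
err in target tool axes mm [ 7.440e+01 -1.000e-01 -2.382e+02] deg [-0.24 -0.1   0.26] j [ 0.77 -0.33 -0.6   0.88 -0.23  0.49]
green 0.0355 scene [85.5 35.1 -0. ] -0.854
green 0.0355 top [86.  38.3 -0.5] -0.73
green -0.0355 scene [ 82.6 -37.1   0.2] -0.877
green -0.0355 top [ 85.2 -33.5   0.1] -0.739
blue 0.0355 scene [69.6 34.6  0.8] -0.839
blue 0.0355 top [70.1 37.1  1. ] -0.706
blue -0.0355 scene [ 67.5 -35.1   0.4] -0.827
blue -0.0355 top [ 69.3 -32.5  -0.6] -0.709
```

View pics/end.png

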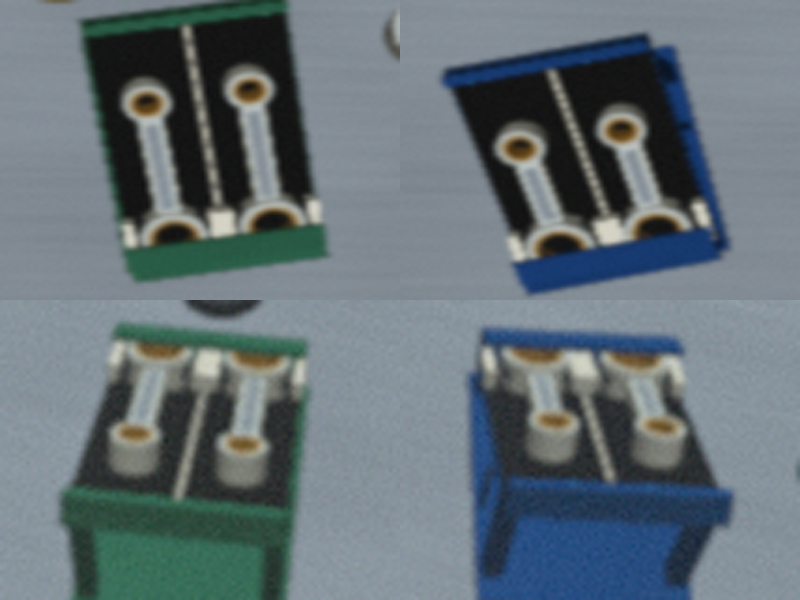

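```bash
python3 - <<'E'
import sys; sys.argv=["x","blue","1","67","0"]
from rods import *; from plan import B,frame
from collections import defaultdict
A=defaultdict(list)
for k in range(5):
  D={n:dets(n) for n in M}
  for b,l,x,L in(("green",.0355,.082,1),("green",-.0355,.082,1),("blue",.0355,.067,0),("blue",-.0355,.067,0)):
    r,t=frame(*B[b]); p=r.apply([x,l,0])+t
    for n in M:
        m=near(D[n],proj(n,[p+[0,0,.011]])[0],15)
        if m is not None: A[b,l,n].append(fit({n:m},L,[x*1000,l*1000,0],lambda v:(r*R.from_euler("z",v[2]),t+r.apply([v[0],v[1],0])))[0][0]-x*1000)
for k,v in A.items(): print(k,np.mean(v).round(2),np.std(v).round(2),len(v))
E
```

```text
clock 30.2 tcp [0.3253 0.2179 0.2457] F [-0.2  0.9  0. ] w 0.0378 target [0.4908 0.2585 0.0702] dist 244.7 ang 0.44
N 7 row [-10.4, 0.1, 33.4, -0.01, -0.02, -0.06]
err in target tool axes mm [  72.2   -0.3 -233.8] deg [0.04 0.15 0.41] j [ 0.77 -0.31 -0.59  0.88 -0.23  0.49]
('green', 0.0355, 'scene') 1.32 1.15 5
('green', 0.0355, 'top') 3.5 1.57 5
('green', -0.0355, 'scene') 1.32 1.16 5
('green', -0.0355, 'top') 3.32 0.44 5
('blue', 0.0355, 'scene') 1.08 0.88 5
('blue', 0.0355, 'top') 3.9 0.7 5
('blue', -0.0355, 'scene') 2.4 1.33 5
('blue', -0.0355, 'top') 3.54 0.89 5
```

All three match the home rod short_b within the noise.

```bash
python3 -c "from workcell import *; print(job_done())"
```

```text
the job is handed in; nothing more can be done
None
```

The three loose rods are sorted. The two long ones are in the green stand, one to each lane, and the short one is in the free lane of the blue stand. I gripped each rod by its shank, lowered it onto the rubber big end down, and slid it under the keeper until it stopped moving. I then let go and drew the arm clear. The job was handed in at about 33 s on the robot clock, well under the 72 s limit.

**Home position:** my last pictures show both stands with full rows. Over five repeats, each rod's position along its lane agreed with short_b, which was already home, to about 1.3 mm, which is the measuring noise.

**Disagreement between cameras:** the top view put every rod about 3.5 mm up from nominal, the scene view about 1 to 2.4 mm. The top-view offset is the same for short_b, so I took it as measurement bias. The largest difference from short_b was the short rod in the scene view (2.4 mm against 1.1 mm), about the size of the scatter.

**Forces:** the wrist force stayed at about 4 N or less in the readings. All bystanders and the turquoise look-alike were left alone, though I did not re-measure their positions at the end.

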